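# Refit a wheel's hitch pin

## Robot

A 6-joint arm with a two-finger parallel gripper is mounted at the origin on a cart in front of the work surface, level with it; the furniture and walls round the work are solid. World frame = base frame: x ahead of the robot, y to its left, z up, the work surface at z = 0. Lengths are in m, angles in rad, forces in N, time in s.
With the tool pointing down it reaches from about 0.25 to 0.725 m from the base axis. Payload 4 kg.
Tool frame: the origin (TCP) lies midway between the tips of the shut fingers; the grasp point (between the pads) lies 19 mm behind it; z points along the fingers, y is the line along which they close (so a half turn about z gives the same grasp; the last joint's range is limited). The gripper opens to 85 mm and grips with 20 to 120 N. Pads are 22 mm wide; open, the fingers measure 114 mm over their backs; the gripper's body (76 mm by 85 mm) begins 54 mm behind the grasp point. The pads swing forward as they close: fully open they stand 13 mm farther back than shut.
Start: joints at [-1.322, 0.241, 0.005, 1.335, 0, 1.571], TCP at [0.123, -0.485, 0.231] pointing down, gripper open.
Joint ranges: [-2.72, 2.72], [-1.05, 1.87], [-1.09, 1.28], [-1.99, 2.15], [-1.42, 1.44], [-3.14, 3.14]. Speed limits (rad/s): [2.79, 2.79, 3.14, 3.14, 3.14, 3.14].

## Interface

Orientations are given as a unit quaternion [x, y, z, w].
In Python, from workcell import bot gives the robot as it stands.
- The arm moves only by the tool move_arm, never from a script. Its argument "motion" is a list of rows, each an object of numbers: "x", "y", "z": the shift along the tool's x, y, z in cm; "yaw": the turn about the tool's z in degrees. A call has 1 to 20 rows; each row is the pose to reach, as a shift and turn from the pose commanded when the call began, along the tool's axes at that moment; what a row does not reach only later rows make up. A row lasts 1/8 s, in which the tool goes at most 62.5 mm and 10.7 degrees, less where a joint would pass 70% of its speed; a pose out of reach is approached as far as the arm can. A call with a gripper value outside its range is refused whole. "gripper" is the opening, from -1 (shut) to 1 (fully open), set as the call begins (left out, the last holds). The fingers move at their own pace and stop on an object; the grip force is fixed at half the most. Time passes only in rows, so rows that repeat a pose let the fingers close. It gives the time, the measured TCP pose, the force, the opening and the grip force at its end, in the units of the state.
- bot.get_obs(): the state, without advancing time (a new reading comes with each control period).
- bot.camera(name): name is "scene" or "top" or "wrist"; returns the picture (480x640x3 uint8, blue, green, red); there is no depth.
- bot.camera_model(name): a dict with "K" (3x3 intrinsics, pixels), "world_from_camera" (4x4, takes a point from camera to world coordinates). Camera axes: x right, y down, z forward; pixel columns grow to the right and rows downward; lengths in m; the calibration is good to about 2 mm. The wrist camera is an equidistant fisheye: a pixel r from the principal point sees the ray r / f radians off the axis. A picture is of the moment at which its call begins: read the wrist's pose just before it. camera_model takes no time and is no camera call; for the wrist camera it gives the pose at the moment of the call.
- bot.job_done(): hands the job in; it is judged then, once.
Trained networks look in the newest picture that a camera, given by its name, has taken for a name from the list of things; names that differ only in an ending like _2 or _b are one class to them, and where a whole thing is asked for, a point or a joint stands for the part that bears it (a point fixed in the world has none). Each returns a list of dicts, best first, with "score" (0 to 1); they miss things now and then, are a little off and sometimes report something else, mostly with a low value. They report only what shows in the picture. A call takes as long as a camera call.
- bot.cut_out(camera, name): "mask" (480x640 bool, what is visible of it) and "centre" ([row, column] in pixels, amid what is visible of it).
The state is a dict: "clock": time; "joint_pos": joint angles; "joint_vel": joint speeds; "tau": joint torques, N m; "eef_pos": TCP position; "tool_rot": TCP orientation; "ft_force": force on the tool from outside, world axes, zero at the start; "ft_torque": the same for the moment, N m; "grip_width": finger opening in m; "grasp_force": force on a finger pad.
Only numpy, scipy, OpenCV 4.12 (cv2) and the standard library are available. Lean on these libraries where they do the work, as an engineer would, in place of code of your own. Each camera call takes 0.05 s, during which the arm holds its last target. There are 200 camera calls.

## Task

The wheel has crept outward on its stub axle and covers the cross hole, and the axle has turned a little in its clamp: slide the wheel gently fully home against its shoulder, then find the leaning hole with the end of the hitch pin (the one with the wire loop, standing in the drilled block), draw it upright and push the pin down through it until its collar sits on the axle, the loop pointing out past the axle's end. Swing the sprung loop down over the end of the axle until it snaps shut, and let go. Feel your way and never force anything (keep below about 20 N), and leave the other things where they are.

Things in the scene. Friction and masses are not known exactly. Their poses are not given: they have to be found in the camera images.
- bracket: Grey square-tube frame rail (50x200x50 mm, lying along y) of the saw's mobile base with a dark upright axle plate (76 wide, 94 high) and a level round stub axle, immovable. Origin: on the table, under the middle of the plate's front face. x points from the axle back into the rail, z up: the axle points along -x, 25 mm thick, its axis 62 mm up, its free end at x = -71 mm
- cross_hole (a point): Top of the axle at bracket x = -54, z = 74.5 mm: where the mouth of the 11.8 mm cross hole (right through the axle) lies when the hole is upright; bracket axes. The axle turns stiffly in its clamp (about 3 N at its surface) and starts turned: the hole leans 0.40 to 0.64 rad to bracket +y, not shown in any reading. A sprung ball half-way down grips the pin: push with 3 to 10 N
- wheel_slide (a joint): How far the wheel stands out along the axle from its shoulder (m): 0 fully home, at most 0.026. Starts drawn out, covering the cross hole. Drags, about 4 N to slide, and stops hard at the shoulder
- wheel: Rubber-tyred wheel on the axle, turns on its bush. Tyre 76 mm across, 25 wide, its outer face at bracket x = -(35 mm + wheel_slide). Inside the tyre a hub 41 across stands out to -(38 mm + slide); round the axle the bush with a steel washer, 37 across, to -(44 mm + slide). Origin on the axle's axis at x = -(9 mm + slide); x along the axle, it turns about x
- pin: Hitch pin, bright steel, with a wire loop; stands loosely in an end hole of the wooden block. Origin: on its axis at the underside of its collar (which rests on the block, at last on the axle), z up. Shank 10 mm thick, 36 long below the origin, its end bevelled to 7. Collar 16 across; on it a flat grip tab, z = 12 to 42 mm, 9 thick along y, 16 wide along x. 90 g
- pin_loop (a joint): Angle of the pin's wire loop (rad): 1.6 open (sticks out along the pin's -x, rising 12 degrees), 0 shut (hangs down beside the shank, its end against the pin's point). Over-centre spring: above 0.75 it springs open, below 0.75 it snaps shut by itself. Pushing its end down from open takes 2 to 3 N. Reads also while the pin is held
- loop_end (a point): Middle of the loop's far end. The loop (4 mm wire, 38 mm wide) is hinged across the collar along the pin's y, 6 mm above the pin's origin, and swings in the pin's xz plane on the -x side, its end 40 mm from the hinge. With the pin home and its -x along the axle's -x, it clears the axle's end by 2 mm as it swings down
- pin_block: Drilled hardwood block, 50x122x45 mm, immovable; origin under its centre. End holes 13.5 mm wide in its top at y = +36 and -36 mm (one holds the hitch pin, the other the plain pin), an empty small hole between
- wax_tin: green round paste-wax tin, 71 mm across, 36 high; origin under its centre. Bystander
- bit_case: flat dark green drill-bit case, 76x80x27; origin under its centre. Bystander
- combination_square: steel combination square, 98x230x21, lying flat; origin under its middle. Bystander
- arbor_wrench: flat dark steel wrench, 48x231x6; origin under its middle. Bystander
- wedge_0: hardwood wedge, 26x100x20; origin under its middle. Bystander
- plain_pin: plain dark headed pin without any loop, standing in the other end hole of the block; button head 21 mm across and 9 high. Not the pin for this job; it stays in the block

How it is judged:
On the way, in this order (a step that is already met when the one before it is completed fails the run):
1. the wheel is slid fully home against its shoulder (within 2 mm) (value of joint wheel_slide below 0.002 m), for 0.2 s.
2. the pin is through the cross hole and fully home, its collar on the axle (less than 2 mm above it, within 5 mm of cross_hole), roughly upright (0.25 rad), the loop still open (z of pin in the frame of cross_hole below 0.002 m and distance between pin and cross_hole below 0.005 m and angle between pin's own z axis and vertical below 0.25 rad and value of joint pin_loop above 0.75 rad), for 0.1 s.
At the end, for the whole second after the job is handed in: the pin is home in the cross hole (collar less than 2 mm above the axle, origin within 5 mm of cross_hole, tilted less than 0.25 rad), its loop is snapped shut round the axle end (loop angle below 0.2 rad), the wheel is home (within 4 mm of its shoulder), the pin is at rest (z of pin in the frame of cross_hole below 0.002 m and distance between pin and cross_hole below 0.005 m and angle between pin's own z axis and vertical below 0.25 rad and value of joint pin_loop below 0.2 rad and value of joint wheel_slide below 0.004 m and linear speed of pin below 0.02 m/s); the robot touches nothing.
It fails at once if the pin or its loop is forced: more than 35 N between it and the axle or wheel (contact force between pin and bracket above 35 N).
It fails at once if the robot rams the axle, wheel or rail with more than 35 N (contact force between any of the arm, the fingers and bracket above 35 N).
It fails at once if one of the other things on the table (or the plain pin) is moved more than 30 mm (distance of any of wax_tin, bit_case, combination_square, arbor_wrench, wedge_0, plain_pin from where it was at the start of the episode above 0.03 m).
It also fails if it takes over 72 s, if anything falls off the work surface, if the arm or the gripper's body presses on something with over 40 N, if the wrist force passes 120 N, or if a joint passes its speed limit or range.

## Working session

There is one attempt and no reset: what is moved stays moved. The work goes in short steps, Python scripts to look and compute and a tool call to move; the robot and the scene stay as the last step left them, time stands still between calls to the robot, and variables do not carry over. Pictures are saved under pics/ and viewed, at most 10 in all, crops included, and the job is handed in when it is done.

Besides the shell and the picture viewer there is one more tool, called as name([rows], argument=value, ...), one row to a line, values as JSON. move_arm: Moves the arm, as the interface text tells. Its arguments: {"type":"object","properties":{"motion":{"type":"array"},"gripper":{"type":"number"}},"required":["motion"]}

```bash
ls; mkdir -p pics
python3 - <<'E'
from workcell import bot
import cv2,numpy as np
o=bot.get_obs(); print({k:np.round(v,3).tolist() for k,v in o.items()})
for c in ["scene","top"]:
    im=bot.camera(c); cv2.imwrite(f"pics/{c}0.png",im)
    m=bot.camera_model(c); print(c,np.round(m["K"],1).tolist(),np.round(m["world_from_camera"],4).tolist())
    for n in ["bracket","wheel","pin","pin_loop","pin_block","plain_pin"]:
        for d in bot.cut_out(c,n)[:2]: 
            r,q=np.where(d["mask"]); print(n,round(d["score"],2),np.round(d["centre"]),(r.min(),r.max(),q.min(),q.max()) if len(r) else None)
E
```

```text
pics
{'clock': 0.0, 'joint_pos': [-1.322, 0.241, 0.004, 1.335, 0.0, 1.571], 'joint_vel': [-0.001, -0.002, 0.0, -0.0, 0.002, -0.001], 'tau': [0.001, -37.232, 25.241, 0.017, -0.0, 0.0], 'eef_pos': [0.123, -0.484, 0.23], 'tool_rot': [0.992, 0.124, -0.0, -0.001], 'ft_force': [-0.202, -0.688, -0.254], 'ft_torque': [-0.026, 0.019, -0.004], 'grasp_force': 0.0, 'grip_width': 0.085}
scene [[598.7, 0.0, 324.8], [0.0, 598.7, 237.5], [0.0, 0.0, 1.0]] [[-0.8436, -0.2912, 0.4512, 0.0602], [-0.5365, 0.419, -0.7326, 0.7112], [0.0243, -0.86, -0.5097, 0.6457], [0.0, 0.0, 0.0, 1.0]]
bracket 0.72 [258. 285.] (np.int64(224), np.int64(293), np.int64(234), np.int64(326))
wheel 0.66 [256. 282.] (np.int64(224), np.int64(292), np.int64(234), np.int64(326))
wheel 0.64 [247. 306.] (np.int64(232), np.int64(273), np.int64(292), np.int64(326))
pin 0.63 [322. 256.] (np.int64(309), np.int64(335), np.int64(245), np.int64(273))
pin_loop 0.57 [316. 268.] (np.int64(312), np.int64(324), np.int64(268), np.int64(272))
pin_block 0.83 [334. 262.] (np.int64(296), np.int64(368), np.int64(228), np.int64(295))
pin_block 0.68 [37
[... 248 characters left out ...]
, 0.4553], [-0.9995, 0.0264, 0.0183, -0.1136], [-0.021, -0.1048, -0.9943, 1.231], [0.0, 0.0, 0.0, 1.0]]
bracket 0.94 [216. 302.] (np.int64(195), np.int64(263), np.int64(252), np.int64(357))
wheel 0.87 [244. 300.] (np.int64(236), np.int64(254), np.int64(282), np.int64(320))
wheel 0.62 [356. 328.] (np.int64(333), np.int64(384), np.int64(304), np.int64(356))
pin 0.53 [268. 188.] (np.int64(265), np.int64(274), np.int64(183), np.int64(192))
pin_loop 0.7 [244. 297.] (np.int64(237), np.int64(254), np.int64(281), np.int64(320))
pin_loop 0.63 [271. 211.] (np.int64(260), np.int64(280), np.int64(191), np.int64(208))
plain_pin 0.66 [266. 227.] (np.int64(260), np.int64(270), np.int64(220), np.int64(231))
```

Run:
```python
import cv2
a=cv2.imread("pics/top0.png")[160:400,140:460]; cv2.imwrite("pics/a.png",cv2.resize(a,None,fx=2.5,fy=2.5,interpolation=cv2.INTER_CUBIC))
b=cv2.imread("pics/scene0.png")[200:400,200:440]; cv2.imwrite("pics/b.png",cv2.resize(b,None,fx=3,fy=3,interpolation=cv2.INTER_CUBIC))
```

```text
(no output)
```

View pics/a.png

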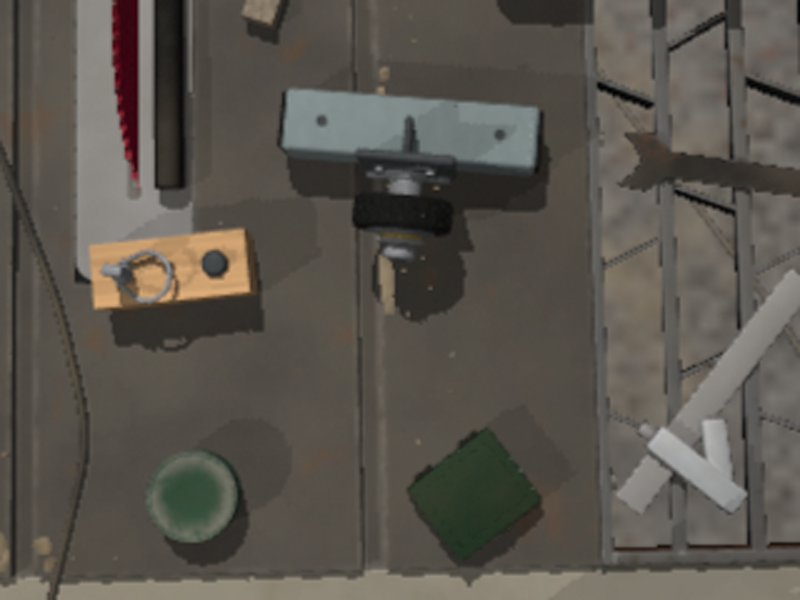

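View pics/b.png

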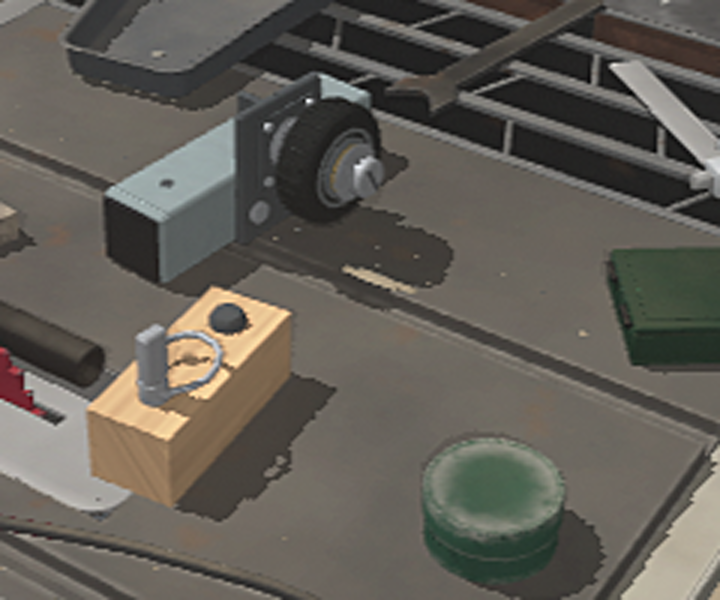

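The pictures show the bracket with its axle pointing towards the robot (axle end about crop (402,255)). The block is to its left, with the hitch pin's tab at (112,270) and its loop pointing right. Next I'll compute positions.

```bash
cat > h.py <<'E'
from workcell import bot
import cv2,numpy as np
def ray(cam,px,m=None):
    m=m or bot.camera_model(cam); K=np.array(m["K"]);T=np.array(m["world_from_camera"])
    u=(px[0]-K[0,2])/K[0,0]; v=(px[1]-K[1,2])/K[1,1]
    if cam=="wrist":
        r=np.hypot(u,v); d=np.array([np.sin(r)*u/max(r,1e-9),np.sin(r)*v/max(r,1e-9),np.cos(r)])
    else: d=np.array([u,v,1])
    return T[:3,3],T[:3,:3]@d
def onz(cam,px,z,m=None):
    o,d=ray(cam,px,m); return o+d*(z-o[2])/d[2]
def proj(cam,P,m=None):
    m=m or bot.camera_model(cam); K=np.array(m["K"]);T=np.array(m["world_from_camera"])
    p=T[:3,:3].T@(np.array(P)-T[:3,3])
    if cam=="wrist":
        t=np.arctan2(np.hypot(p[0],p[1]),p[2]); n=np.hypot(p[0],p[1]); q=p[:2]/n*t
    else: q=p[:2]/p[2]
    return np.array([K[0,0]*q[0]+K[0,2],K[1,1]*q[1]+K[1,2]])
E
python3 - <<'E'
from h import *
f=lambda x,y,z:np.round(onz("top",(140+x/2.5,160+y/2.5),z),4)
for n,p in dict(railBL=(285,90,.05),railBR=(543,107,.05),railFR=(538,172,.05),railFL=(281,150,.05),plateL=(358,152,.094),plateR=(455,158,.094),axend=(402,258,.065),tab=(112,270,.08),ring_r=(174,278,.06),blk1=(90,245,.045),blk2=(246,229,.045),blk3=(258,295,.045),plain=(215,263,.052),tyreL=(354,214,.062),tyreR=(451,218,.062)).items(): print(n,f(*p))
E
```

```text
railBL [0.6748 0.024  0.05  ]
railBR [ 0.6557 -0.1779  0.05  ]
railFR [ 0.6046 -0.1724  0.05  ]
railFL [0.6273 0.0278 0.05  ]
plateL [ 0.6178 -0.0355  0.094 ]
plateR [ 0.6113 -0.1083  0.094 ]
axend [ 0.5392 -0.0656  0.065 ]
tab [0.5347 0.1538 0.08  ]
ring_r [0.5286 0.1105 0.06  ]
blk1 [0.5571 0.1792 0.045 ]
blk2 [0.5665 0.0567 0.045 ]
blk3 [0.5147 0.0479 0.045 ]
plain [0.54   0.0801 0.052 ]
tyreL [ 0.5743 -0.0293  0.062 ]
tyreR [ 0.5692 -0.1039  0.062 ]
```

move_arm([
  {"x":3.9,"y":-2.7,"z":-0.2,"yaw":2},
  {"x":7.8,"y":-5.3,"z":-0.4,"yaw":4},
  {"x":11.8,"y":-8,"z":-0.6,"yaw":6},
  {"x":15.7,"y":-10.7,"z":-0.8,"yaw":8},
  {"x":19.6,"y":-13.3,"z":-1,"yaw":10},
  {"x":23.5,"y":-16,"z":-1.2,"yaw":12},
  {"x":27.4,"y":-18.7,"z":-1.4,"yaw":14},
  {"x":31.4,"y":-21.3,"z":-1.6,"yaw":16},
  {"x":35.3,"y":-24,"z":-1.8,"yaw":18},
  {"x":39.2,"y":-26.7,"z":-2,"yaw":20},
  {"x":43.1,"y":-29.3,"z":-2,"yaw":20},
  {"x":45.5,"y":-31,"z":-2,"yaw":20},
  {"x":47,"y":-32,"z":-2,"yaw":20},
  {"x":47,"y":-32,"z":-2,"yaw":20},
], gripper=0.22)

```text
clock: 2.45
eef_pos: [0.5001, -0.0583, 0.2511]
tool_rot: [0.999, -0.049, -0.0, 0.0]
ft_force: [-0.9, -1.1, 0.1]
grip_width: 0.052
grasp_force: 0.0
```

Run:
```python
from h import *
m=bot.camera_model("wrist"); print(np.round(m["K"],1).tolist(),np.round(m["world_from_camera"],3).tolist())
im=bot.camera("wrist"); cv2.imwrite("pics/w1.png",im)
o=bot.get_obs();print(o["clock"],np.round(o["eef_pos"],4),np.round(o["tool_rot"],4))
for n in ["bracket","wheel","pin","pin_block","pin_loop"]:
    for d in bot.cut_out("wrist",n)[:2]:
        r,q=np.where(d["mask"]); print(n,round(d["score"],2),np.round(d["centre"]),(r.min(),r.max(),q.min(),q.max()) if len(r) else None)
```

```text
[[371.6, 0.0, 322.0], [0.0, 371.6, 244.5], [0.0, 0.0, 1.0]] [[-0.098, -0.953, -0.286, 0.573], [-0.995, 0.094, 0.028, -0.067], [-0.0, 0.287, -0.958, 0.394], [0.0, 0.0, 0.0, 1.0]]
2.5 [ 0.4995 -0.059   0.2511] [ 9.988e-01 -5.000e-02 -4.000e-04  2.000e-04]
bracket 0.82 [ 79. 323.] (np.int64(37), np.int64(176), np.int64(213), np.int64(433))
wheel 0.71 [139. 321.] (np.int64(121), np.int64(156), np.int64(279), np.int64(367))
pin 0.69 [207. 121.] (np.int64(187), np.int64(227), np.int64(93), np.int64(146))
pin_block 0.9 [194. 161.] (np.int64(156), np.int64(230), np.int64(97), np.int64(217))
pin_loop 0.57 [208. 141.] (np.int64(187), np.int64(228), np.int64(116), np.int64(146))
```

View pics/w1.png

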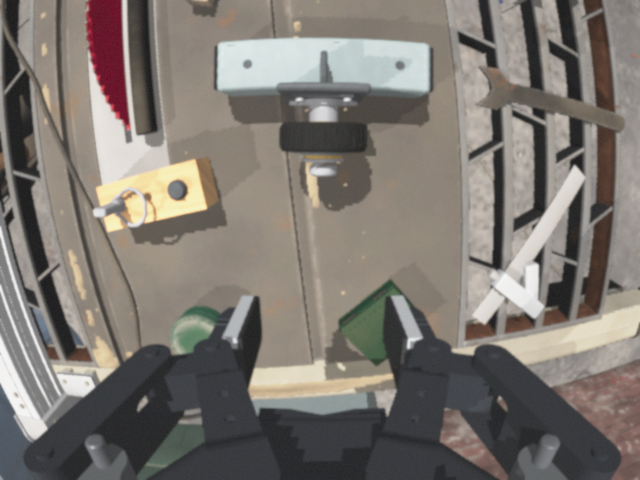

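The wrist view shows the wheel at (323,137), the axle end at about (322,174) and the pin tab at (103,210). I'll refine the bracket pose from these.

Run:
```python
from h import *
f=lambda x,y,z:onz("wrist",(x,y),z)
P={}
for n,p in dict(railFL=(217,95,.05),railFR=(430,91,.05),railBL=(219,44,.05),railBR=(429,42,.05),tyreL=(280,138,.062),tyreR=(367,137,.062),axend=(322,174,.062),axL=(310,171,.062),axR=(337,169,.062),plateL=(279,86,.094),plateR=(368,88,.094),tab=(100,211,.085),tabtop2=(107,211,.085),collar=(118,207,.05),ringend=(146,206,.06),plain=(177,188,.054),b1=(97,187,.045),b2=(207,158,.045),b3=(217,203,.045),b4=(105,230,.045)).items():
    print(n,np.round(f(*p),4))
```

```text
railFL [0.624  0.0248 0.05  ]
railFR [ 0.6079 -0.173   0.05  ]
railBL [0.6737 0.0181 0.05  ]
railBR [ 0.6562 -0.1773  0.05  ]
tyreL [ 0.5748 -0.0311  0.062 ]
tyreR [ 0.568  -0.1078  0.062 ]
axend [ 0.5385 -0.0647  0.062 ]
axL [ 0.5423 -0.0544  0.062 ]
axR [ 0.5417 -0.0785  0.062 ]
plateL [ 0.6168 -0.0384  0.094 ]
plateR [ 0.6081 -0.1086  0.094 ]
tab [0.5351 0.1504 0.085 ]
tabtop2 [0.534 0.142 0.085]
collar [0.5319 0.1505 0.05  ]
ringend [0.5296 0.1107 0.06  ]
plain [0.5418 0.0761 0.054 ]
b1 [0.5568 0.1765 0.045 ]
b2 [0.5657 0.0437 0.045 ]
b3 [0.5206 0.0404 0.045 ]
b4 [0.5087 0.1774 0.045 ]
```

move_arm([
  {"x":1,"y":0.2,"z":4},
  {"x":2.2,"y":0.4,"z":8},
  {"x":2.2,"y":0.4,"z":12},
  {"x":2.2,"y":0.4,"z":16},
  {"x":2.2,"y":0.4,"z":19},
  {"x":2.2,"y":0.4,"z":19.6},
  {"x":2.2,"y":0.4,"z":19.6},
])

```text
invalid input at $.motion[0]: expected keys x, y, z, yaw
```

Run:
```python
from h import *
im=bot.camera("wrist"); cv2.imwrite("pics/w2.png",im)
o=bot.get_obs();print(o["clock"],np.round(o["eef_pos"],4),np.round(o["tool_rot"],4),o["ft_force"])
```

```text
2.8 [ 0.4994 -0.0595  0.2515] [ 9.987e-01 -5.080e-02  1.000e-04  1.000e-04] [-0.16668129 -0.18811489 -0.55942951]
```

View pics/w2.png

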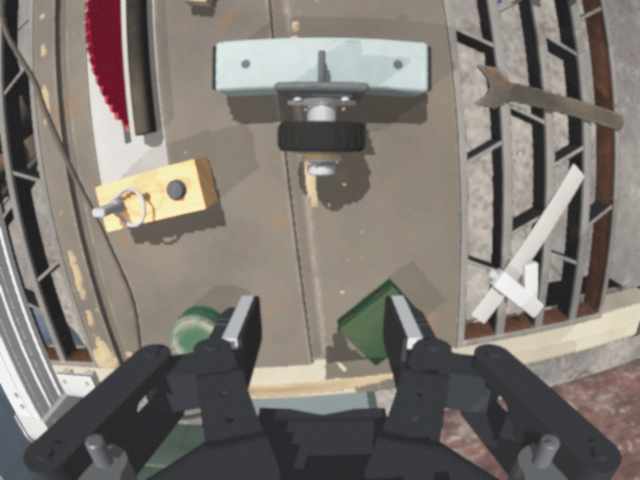

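The view is unchanged because the move was refused: every row needs all four keys.

move_arm([
  {"x":1,"y":0.2,"z":4,"yaw":0},
  {"x":2.2,"y":0.4,"z":8,"yaw":0},
  {"x":2.2,"y":0.4,"z":12,"yaw":0},
  {"x":2.2,"y":0.4,"z":16,"yaw":0},
  {"x":2.2,"y":0.4,"z":19,"yaw":0},
  {"x":2.2,"y":0.4,"z":19.6,"yaw":0},
  {"x":2.2,"y":0.4,"z":19.6,"yaw":0},
  {"x":2.2,"y":0.4,"z":19.6,"yaw":0},
])

```text
clock: 3.8
eef_pos: [0.5227, -0.0652, 0.057]
tool_rot: [0.999, -0.05, 0.002, 0.0]
ft_force: [-0.6, -0.0, -0.3]
grip_width: 0.0523
grasp_force: 0.0
```

move_arm([
  {"x":0.6,"y":0,"z":0,"yaw":0},
  {"x":1.1,"y":0,"z":0,"yaw":0},
  {"x":1.5,"y":0,"z":0,"yaw":0},
  {"x":1.8,"y":0,"z":0,"yaw":0},
  {"x":2.1,"y":0,"z":0,"yaw":0},
  {"x":2.4,"y":0,"z":0,"yaw":0},
  {"x":2.7,"y":0,"z":0,"yaw":0},
  {"x":2.7,"y":0,"z":0,"yaw":0},
])

```text
clock: 4.8
eef_pos: [0.5483, -0.0676, 0.0552]
tool_rot: [0.999, -0.05, -0.0, -0.0]
ft_force: [0.5, -0.3, 0.3]
grip_width: 0.0521
grasp_force: 0.0
```

move_arm([
  {"x":0.2,"y":0,"z":0,"yaw":0},
  {"x":0.4,"y":0,"z":0,"yaw":0},
  {"x":0.6,"y":0,"z":0,"yaw":0},
  {"x":0.8,"y":0,"z":0,"yaw":0},
  {"x":0.8,"y":0,"z":0,"yaw":0},
])

```text
clock: 5.42
eef_pos: [0.5561, -0.0685, 0.0551]
tool_rot: [0.999, -0.05, -0.0, 0.0]
ft_force: [-3.9, -0.6, -0.4]
grip_width: 0.0519
grasp_force: 1.9
```

move_arm([
  {"x":0.15,"y":0,"z":0,"yaw":0},
  {"x":0.3,"y":0,"z":0,"yaw":0},
  {"x":0.45,"y":0,"z":0,"yaw":0},
  {"x":0.6,"y":0,"z":0,"yaw":0},
  {"x":0.6,"y":0,"z":0,"yaw":0},
])

```text
clock: 6.05
eef_pos: [0.5625, -0.0691, 0.0554]
tool_rot: [0.999, -0.05, 0.0, 0.0]
ft_force: [-4.1, -0.0, -0.9]
grip_width: 0.0521
grasp_force: 1.8
```

move_arm([
  {"x":0.1,"y":0,"z":0,"yaw":0},
  {"x":0.2,"y":0,"z":0,"yaw":0},
  {"x":0.3,"y":0,"z":0,"yaw":0},
  {"x":0.3,"y":0,"z":0,"yaw":0},
])

```text
clock: 6.55
eef_pos: [0.5632, -0.0693, 0.055]
tool_rot: [0.999, -0.05, -0.002, 0.0]
ft_force: [-7.9, -0.5, 1.0]
grip_width: 0.0523
grasp_force: 4.0
```

move_arm([
  {"x":0.1,"y":0,"z":0,"yaw":0},
  {"x":0.2,"y":0,"z":0,"yaw":0},
  {"x":0.2,"y":0,"z":0,"yaw":0},
  {"x":0.2,"y":0,"z":0,"yaw":0},
])

```text
clock: 7.05
eef_pos: [0.5632, -0.0693, 0.0549]
tool_rot: [0.999, -0.05, -0.004, -0.0]
ft_force: [-12.5, -1.2, 6.8]
grip_width: 0.0524
grasp_force: 6.4
```

move_arm([
  {"x":-0.8,"y":0,"z":0,"yaw":0},
  {"x":-1.8,"y":0,"z":0,"yaw":0},
  {"x":-2.2,"y":0,"z":-3,"yaw":0},
  {"x":-2.2,"y":0,"z":-6,"yaw":0},
  {"x":-2.2,"y":0,"z":-9,"yaw":0},
  {"x":-2.2,"y":0,"z":-9,"yaw":0},
  {"x":-2.2,"y":0,"z":-9,"yaw":0},
])

```text
clock: 7.92
eef_pos: [0.5452, -0.0672, 0.145]
tool_rot: [0.999, -0.05, 0.0, -0.0]
ft_force: [-0.3, 0.3, -1.2]
grip_width: 0.052
grasp_force: 0.0
```

Run:
```python
from h import *
im=bot.camera("wrist"); m=bot.camera_model("wrist")
o=bot.get_obs();print(o["clock"],np.round(o["eef_pos"],4),np.round(o["tool_rot"],4),o["ft_force"])
c=proj("wrist",(.556,-.068,.075),m).astype(int); print(c)
x0,y0=c[0]-70,c[1]-60; print(x0,y0)
cv2.imwrite("pics/w3f.png",im); cv2.imwrite("pics/w3.png",cv2.resize(im[y0:y0+105,x0:x0+140],None,fx=5,fy=5,interpolation=cv2.INTER_CUBIC))
```

```text
7.975 [ 0.5447 -0.0671  0.1443] [ 9.987e-01 -5.000e-02 -6.000e-04 -1.000e-04] [ 0.30958693  0.26093645 -0.86272457]
[319 241]
249 181
```

View pics/w3.png

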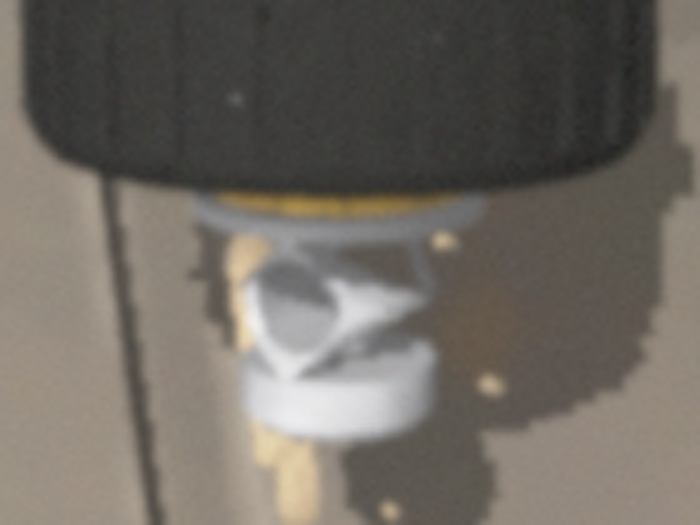

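The hole mouth is visible at full-frame pixel (307.6,242). It is left of the axle's centre line by about 0.47 of the radius, so the lean is about 0.49 rad.

Run:
```python
from h import *
f=lambda x,y,z:np.round(onz("wrist",(249+x/5,181+y/5),z),4)
print("hole",f(293,305,.073),"L",f(243,390,.062),"R",f(437,390,.062),"endtop",f(340,380,.0745),"endbottom",f(340,438,.0745-.01),"tyreL",f(22,70,.062),f(655,70,.062),"washer",f(195,208,.062),f(487,208,.062))
```

```text
hole [ 0.556  -0.0607  0.073 ] L [ 0.5422 -0.0523  0.062 ] R [ 0.5398 -0.0771  0.062 ] endtop [ 0.5465 -0.0654  0.0745] endbottom [ 0.5354 -0.0642  0.0645] tyreL [ 0.5863 -0.0299  0.062 ] [ 0.5785 -0.1076  0.062 ] washer [ 0.5666 -0.0492  0.062 ] [ 0.563  -0.0854  0.062 ]
```

Run:
```python
from h import *
print(np.round(bot.get_obs()["joint_pos"],3))
```

```text
[-0.123  0.388 -0.02   1.164  0.     3.119]
```

move_arm([
  {"x":-0.3,"y":-2,"z":-2,"yaw":-9},
  {"x":-0.7,"y":-4,"z":-4,"yaw":-18},
  {"x":-1,"y":-6.5,"z":-5.6,"yaw":-27},
  {"x":-1.3,"y":-9,"z":-5.6,"yaw":-36},
  {"x":-1.7,"y":-11.5,"z":-5.6,"yaw":-45},
  {"x":-2,"y":-14,"z":-5.6,"yaw":-54},
  {"x":-2.3,"y":-16.5,"z":-5.6,"yaw":-63},
  {"x":-2.7,"y":-18.5,"z":-5.6,"yaw":-72},
  {"x":-3,"y":-20.5,"z":-5.6,"yaw":-81},
  {"x":-3.3,"y":-21.5,"z":-5.6,"yaw":-90},
  {"x":-3.3,"y":-21.5,"z":-5.6,"yaw":-90},
  {"x":-3.3,"y":-21.5,"z":-5.6,"yaw":-90},
], gripper=-0.3)

```text
clock: 9.48
eef_pos: [0.5336, 0.1495, 0.2004]
tool_rot: [0.742, 0.67, -0.001, -0.0]
ft_force: [0.2, -0.2, 0.6]
grip_width: 0.0302
grasp_force: 0.0
```

Run:
```python
from h import *
im=bot.camera("wrist"); m=bot.camera_model("wrist")
o=bot.get_obs();print(o["clock"],np.round(o["eef_pos"],4),np.round(o["tool_rot"],4),np.round(o["joint_pos"],3))
c=proj("wrist",(.533,.145,.06),m).astype(int); print(c)
x0,y0=c[0]-80,c[1]-60; print(x0,y0)
cv2.imwrite("pics/w4f.png",im); cv2.imwrite("pics/w4.png",cv2.resize(im[y0:y0+120,x0:x0+160],None,fx=5,fy=5,interpolation=cv2.INTER_CUBIC))
for n in ["pin","pin_loop"]:
    for d in bot.cut_out("wrist",n)[:2]:
        r,q=np.where(d["mask"]); print(n,round(d["score"],2),np.round(d["centre"]),(r.min(),r.max(),q.min(),q.max()) if len(r) else None)
```

```text
9.525 [0.5337 0.1494 0.2007] [ 7.424e-01  6.699e-01 -5.000e-04 -2.000e-04] [ 0.273  0.363  0.094  1.303 -0.     1.946]
[321 234]
241 174
pin 0.64 [235. 324.] (np.int64(211), np.int64(274), np.int64(296), np.int64(345))
pin_loop 0.79 [267. 322.] (np.int64(225), np.int64(274), np.int64(296), np.int64(346))
```

View pics/w4.png

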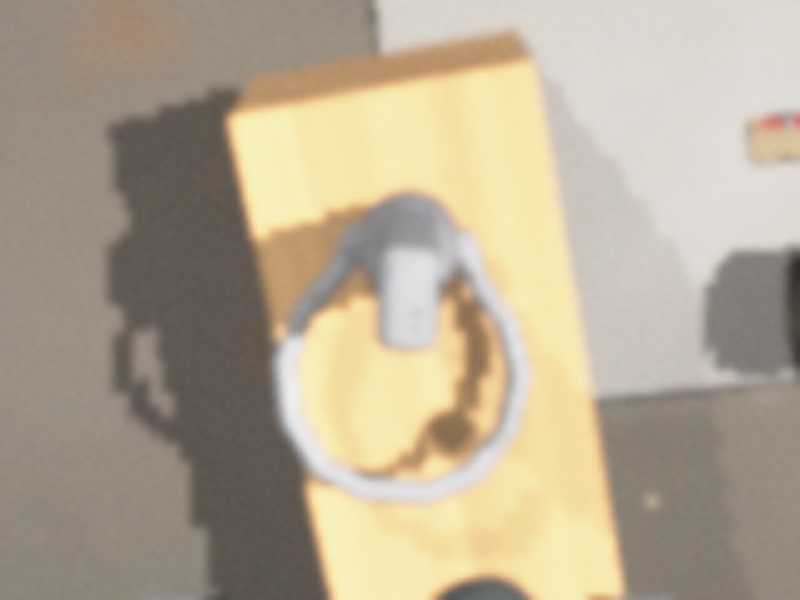

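The pin is nearly aligned with the tool. In the crop the tab top is at (410,297), the collar at (410,228) and the loop's far end at (400,490).

Run:
```python
from h import *
o=bot.get_obs(); p=o["eef_pos"]
from scipy.spatial.transform import Rotation as R
T=R.from_quat(o["tool_rot"]).as_matrix()
for n,x,y,z in [("tab",410,297,.087),("tabL",383,300,.087),("tabR",437,298,.087),("collar",408,228,.054),("end",401,492,.060),("ringL",283,380,.056),("ringR",520,375,.056)]:
    w=onz("wrist",(241+x/5,174+y/5),z); print(n,np.round(w,4),"tool cm",np.round(T.T@(w-p)*100,2))
```

```text
tab [0.5351 0.1525 0.087 ] tool cm [ 0.33  0.09 11.41]
tabL [0.5313 0.1525 0.087 ] tool cm [ 0.29 -0.29 11.41]
tabR [0.539 0.152 0.087] tool cm [ 0.32  0.48 11.41]
collar [0.5351 0.1552 0.054 ] tool cm [ 0.59  0.07 14.71]
end [0.5297 0.1127 0.06  ] tool cm [-3.68 -0.04 14.11]
ringL [0.5124 0.1325 0.056 ] tool cm [-1.89 -1.96 14.51]
ringR [0.5508 0.1295 0.056 ] tool cm [-1.8   1.89 14.51]
```

move_arm([
  {"x":0.35,"y":0.1,"z":3,"yaw":2},
  {"x":0.35,"y":0.1,"z":6,"yaw":2},
  {"x":0.35,"y":0.1,"z":9,"yaw":2},
  {"x":0.35,"y":0.1,"z":11,"yaw":2},
  {"x":0.35,"y":0.1,"z":12.5,"yaw":2},
  {"x":0.35,"y":0.1,"z":13.5,"yaw":2},
  {"x":0.35,"y":0.1,"z":14,"yaw":2},
  {"x":0.35,"y":0.1,"z":14,"yaw":2},
  {"x":0.35,"y":0.1,"z":14,"yaw":2},
])

```text
clock: 10.75
eef_pos: [0.5358, 0.1535, 0.062]
tool_rot: [0.753, 0.658, 0.001, 0.0]
ft_force: [-0.1, 0.4, -0.4]
grip_width: 0.0297
grasp_force: 0.0
```

move_arm([
  {"x":0,"y":0,"z":0,"yaw":0},
  {"x":0,"y":0,"z":0,"yaw":0},
  {"x":0,"y":0,"z":0,"yaw":0},
  {"x":0,"y":0,"z":0,"yaw":0},
  {"x":0,"y":0,"z":0,"yaw":0},
], gripper=-1)

```text
clock: 11.38
eef_pos: [0.5355, 0.1534, 0.0617]
tool_rot: [0.753, 0.658, 0.0, 0.0]
ft_force: [-0.2, 0.1, 5.2]
grip_width: 0.008
grasp_force: 61.6
```

move_arm([
  {"x":0,"y":0,"z":-0.5,"yaw":0},
  {"x":0,"y":0,"z":-1.5,"yaw":0},
  {"x":0,"y":0,"z":-3,"yaw":0},
  {"x":0,"y":0,"z":-5,"yaw":0},
  {"x":0,"y":0,"z":-8,"yaw":0},
  {"x":0,"y":0,"z":-11,"yaw":0},
  {"x":0,"y":0,"z":-11,"yaw":0},
])

```text
clock: 12.25
eef_pos: [0.5374, 0.1539, 0.175]
tool_rot: [0.753, 0.658, 0.003, 0.002]
ft_force: [-0.1, 0.8, -1.4]
grip_width: 0.0078
grasp_force: 61.0
```

Run:
```python
from h import *
im=bot.camera("wrist"); m=bot.camera_model("wrist")
o=bot.get_obs();p=o["eef_pos"];print(o["clock"],np.round(p,4),np.round(o["tool_rot"],4),np.round(o["ft_force"],2),o["grip_width"])
from scipy.spatial.transform import Rotation as R
T=R.from_quat(o["tool_rot"]).as_matrix()
c=proj("wrist",p,m).astype(int)
for k in [(0,0,1.5),(0,0,5.1),(-3.9,0,.1)]: print(k,proj("wrist",p+T@np.array(k)/100,m))
x0,y0=c[0]-80,c[1]-60; print(x0,y0)
cv2.imwrite("pics/w5.png",cv2.resize(im[y0:y0+120,x0:x0+160],None,fx=5,fy=5,interpolation=cv2.INTER_CUBIC))
s=bot.camera("scene"); cv2.imwrite("pics/s5.png",s); print(proj("scene",p))
```

```text
12.3 [0.5362 0.1536 0.173 ] [0.7533 0.6577 0.0016 0.0008] [-0.39 -0.3  -1.76] 0.00797677422861592
(0, 0, 1.5) [321.36231506 295.28404706]
(0, 0, 5.1) [321.51148057 268.44651141]
(-3.9, 0, 0.1) [321.33302282 380.66521587]
241 249
[245.93283804 261.21116391]
```

View pics/w5.png

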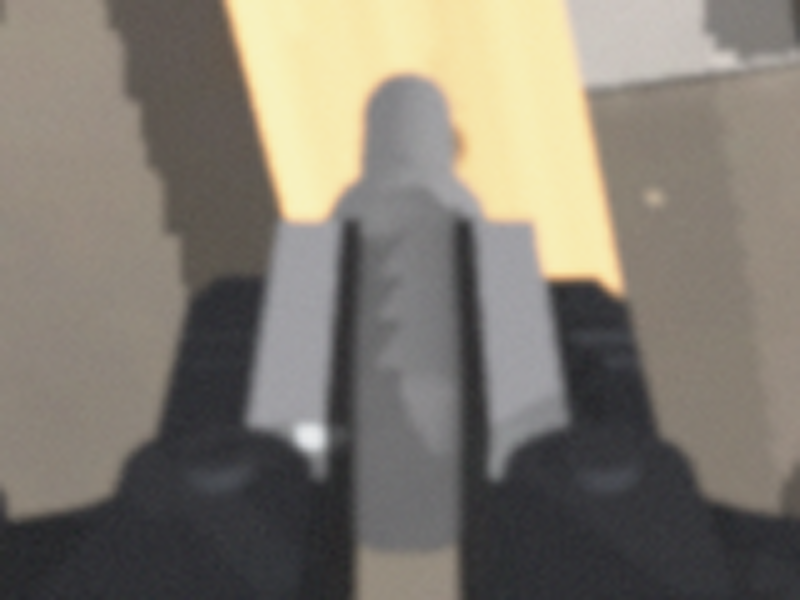

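The pin is held straight, with its tip at crop (408,75), near the tool axis. Now carrying it over the hole.

move_arm([
  {"x":-1.5,"y":0.4,"z":0,"yaw":9},
  {"x":-3.5,"y":0.9,"z":0,"yaw":18},
  {"x":-6,"y":1.5,"z":0,"yaw":27},
  {"x":-8.5,"y":2,"z":0,"yaw":36},
  {"x":-11,"y":2.6,"z":0,"yaw":45},
  {"x":-13.5,"y":3.2,"z":0,"yaw":54},
  {"x":-16,"y":3.8,"z":0,"yaw":63},
  {"x":-18,"y":4.2,"z":0,"yaw":72},
  {"x":-19.5,"y":4.6,"z":0,"yaw":81},
  {"x":-20.5,"y":4.8,"z":0,"yaw":87},
  {"x":-20.9,"y":4.9,"z":1,"yaw":87},
  {"x":-20.9,"y":4.9,"z":2,"yaw":87},
  {"x":-20.9,"y":4.9,"z":2.7,"yaw":87},
  {"x":-20.9,"y":4.9,"z":2.7,"yaw":87},
  {"x":-20.9,"y":4.9,"z":2.7,"yaw":87},
])

```text
clock: 14.22
eef_pos: [0.5558, -0.0601, 0.1445]
tool_rot: [0.999, -0.041, 0.0, 0.0]
ft_force: [0.2, -0.8, -0.2]
grip_width: 0.0077
grasp_force: 60.9
```

Run:
```python
from h import *
im=bot.camera("wrist"); m=bot.camera_model("wrist")
o=bot.get_obs();p=o["eef_pos"];print(o["clock"],np.round(p,4),np.round(o["tool_rot"],4),np.round(o["ft_force"],2),np.round(o["joint_pos"],3))
for k in [(.556,-.0607,.073),p-[0,0,.0527]]: print(k,proj("wrist",k,m))
x0,y0=250,190
cv2.imwrite("pics/w6.png",cv2.resize(im[y0:y0+120,x0:x0+160],None,fx=5,fy=5,interpolation=cv2.INTER_CUBIC))
```

```text
14.275 [ 0.556  -0.0602  0.1447] [ 9.992e-01 -4.110e-02  4.000e-04  0.000e+00] [ 0.01 -1.01 -0.92] [-0.108  0.406  0.008  1.172  0.     3.116]
(0.556, -0.0607, 0.073) [320.93845254 258.66315441]
[ 0.55595669 -0.06017731  0.09198701] [319.90873811 269.71474644]
```

View pics/w6.png

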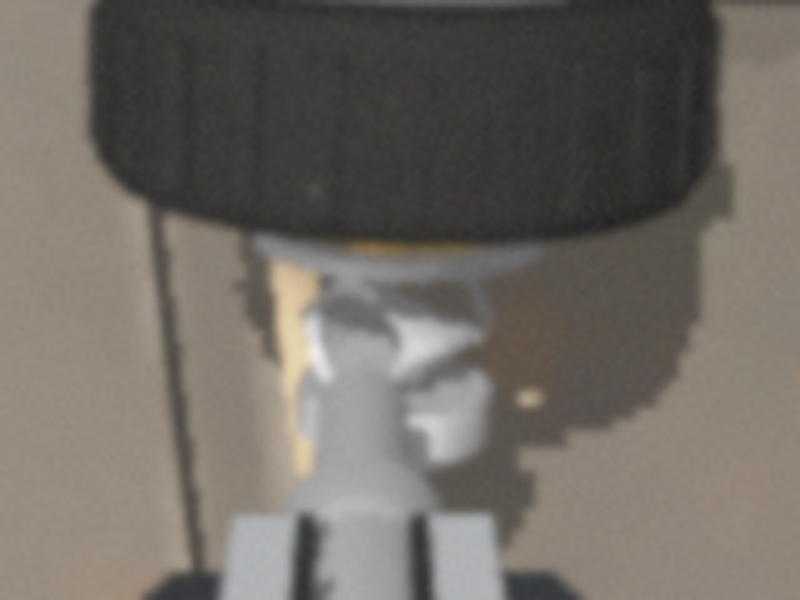

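The tip is just above the hole mouth, about 1 mm to the right of its centre. I'll shift left and lower it.

move_arm([
  {"x":0,"y":-0.1,"z":0.4,"yaw":0},
  {"x":0,"y":-0.1,"z":0.8,"yaw":0},
  {"x":0,"y":-0.1,"z":1.2,"yaw":0},
  {"x":0,"y":-0.1,"z":1.5,"yaw":0},
  {"x":0,"y":-0.1,"z":1.7,"yaw":0},
  {"x":0,"y":-0.1,"z":1.7,"yaw":0},
  {"x":0,"y":-0.1,"z":1.7,"yaw":0},
])

```text
clock: 15.15
eef_pos: [0.5558, -0.0594, 0.1274]
tool_rot: [0.999, -0.041, 0.0, 0.0]
ft_force: [-0.4, -0.6, -1.1]
grip_width: 0.0077
grasp_force: 60.9
```

move_arm([
  {"x":0,"y":0,"z":0.1,"yaw":0},
  {"x":0,"y":0,"z":0.2,"yaw":0},
  {"x":0,"y":0,"z":0.3,"yaw":0},
  {"x":0,"y":0,"z":0.3,"yaw":0},
  {"x":0,"y":0,"z":0.3,"yaw":0},
])

```text
clock: 15.78
eef_pos: [0.5557, -0.0594, 0.1243]
tool_rot: [0.999, -0.041, -0.0, 0.0]
ft_force: [0.5, -0.4, -1.3]
grip_width: 0.0078
grasp_force: 60.9
```

move_arm([
  {"x":0,"y":0,"z":0.1,"yaw":0},
  {"x":0,"y":0,"z":0.2,"yaw":0},
  {"x":0,"y":0,"z":0.3,"yaw":0},
  {"x":0,"y":0,"z":0.3,"yaw":0},
])

```text
clock: 16.27
eef_pos: [0.5556, -0.0594, 0.1211]
tool_rot: [0.999, -0.041, -0.0, -0.0]
ft_force: [0.3, -0.1, -0.9]
grip_width: 0.0081
grasp_force: 60.9
```

move_arm([
  {"x":0,"y":0.05,"z":0.1,"yaw":0},
  {"x":0,"y":0.1,"z":0.15,"yaw":0},
  {"x":0,"y":0.2,"z":0.15,"yaw":0},
  {"x":0,"y":0.2,"z":0.15,"yaw":0},
])

```text
clock: 16.77
eef_pos: [0.5557, -0.0608, 0.1199]
tool_rot: [0.999, -0.041, 0.0, -0.001]
ft_force: [0.1, 3.1, 0.2]
grip_width: 0.0078
grasp_force: 61.0
```

move_arm([
  {"x":0,"y":0.1,"z":0.05,"yaw":0},
  {"x":0,"y":0.2,"z":0.1,"yaw":0},
  {"x":0,"y":0.3,"z":0.1,"yaw":0},
  {"x":0,"y":0.3,"z":0.1,"yaw":0},
])

```text
clock: 17.27
eef_pos: [0.5554, -0.0646, 0.1187]
tool_rot: [0.999, -0.041, 0.0, 0.0]
ft_force: [-0.0, 3.3, -0.0]
grip_width: 0.0075
grasp_force: 61.1
```

move_arm([
  {"x":0,"y":0.1,"z":0.1,"yaw":0},
  {"x":0,"y":0.2,"z":0.2,"yaw":0},
  {"x":0,"y":0.25,"z":0.3,"yaw":0},
  {"x":0,"y":0.25,"z":0.4,"yaw":0},
  {"x":0,"y":0.25,"z":0.4,"yaw":0},
])

```text
clock: 17.9
eef_pos: [0.5552, -0.067, 0.1148]
tool_rot: [0.999, -0.041, 0.0, 0.0]
ft_force: [0.8, 4.8, 2.5]
grip_width: 0.0079
grasp_force: 61.4
```

move_arm([
  {"x":0,"y":-0.05,"z":0.1,"yaw":0},
  {"x":0,"y":-0.05,"z":0.2,"yaw":0},
  {"x":0,"y":-0.05,"z":0.3,"yaw":0},
  {"x":0,"y":-0.05,"z":0.4,"yaw":0},
  {"x":0,"y":-0.05,"z":0.4,"yaw":0},
])

```text
clock: 18.52
eef_pos: [0.5552, -0.0662, 0.1107]
tool_rot: [0.999, -0.041, 0.0, -0.0]
ft_force: [0.1, 4.5, 1.7]
grip_width: 0.0075
grasp_force: 61.3
```

move_arm([
  {"x":0,"y":0,"z":0.15,"yaw":0},
  {"x":0,"y":0,"z":0.3,"yaw":0},
  {"x":0,"y":0,"z":0.45,"yaw":0},
  {"x":0,"y":0,"z":0.6,"yaw":0},
  {"x":0,"y":0,"z":0.6,"yaw":0},
])

```text
clock: 19.15
eef_pos: [0.5556, -0.0658, 0.106]
tool_rot: [0.999, -0.041, 0.001, -0.001]
ft_force: [-0.7, 6.5, 8.5]
grip_width: 0.0075
grasp_force: 62.3
```

move_arm([
  {"x":0,"y":-0.05,"z":0,"yaw":0},
  {"x":0,"y":-0.05,"z":0.1,"yaw":0},
  {"x":0,"y":-0.05,"z":0.2,"yaw":0},
  {"x":0,"y":-0.05,"z":0.2,"yaw":0},
])

```text
clock: 19.65
eef_pos: [0.5557, -0.0655, 0.1043]
tool_rot: [0.999, -0.041, 0.001, -0.0]
ft_force: [-1.9, 4.9, 9.5]
grip_width: 0.0078
grasp_force: 62.6
```

move_arm([
  {"x":0,"y":-0.02,"z":0.1,"yaw":0},
  {"x":0,"y":-0.03,"z":0.2,"yaw":0},
  {"x":0,"y":-0.03,"z":0.3,"yaw":0},
  {"x":0,"y":-0.03,"z":0.3,"yaw":0},
])

```text
clock: 20.15
eef_pos: [0.5556, -0.0654, 0.1005]
tool_rot: [0.999, -0.041, 0.001, -0.0]
ft_force: [0.2, 5.0, 6.8]
grip_width: 0.0075
grasp_force: 62.0
```

Past the ball. Continuing down in small steps.

move_arm([
  {"x":0,"y":0,"z":0.15,"yaw":0},
  {"x":0,"y":0,"z":0.3,"yaw":0},
  {"x":0,"y":0,"z":0.45,"yaw":0},
  {"x":0,"y":0,"z":0.55,"yaw":0},
  {"x":0,"y":0,"z":0.55,"yaw":0},
])

```text
clock: 20.78
eef_pos: [0.5553, -0.0655, 0.094]
tool_rot: [0.999, -0.041, -0.0, -0.0]
ft_force: [1.0, 5.5, 2.0]
grip_width: 0.0076
grasp_force: 61.5
```

move_arm([
  {"x":0,"y":0,"z":0.1,"yaw":0},
  {"x":0,"y":0,"z":0.2,"yaw":0},
  {"x":0,"y":0,"z":0.3,"yaw":0},
  {"x":0,"y":0,"z":0.3,"yaw":0},
])

```text
clock: 21.28
eef_pos: [0.5552, -0.0655, 0.0912]
tool_rot: [0.999, -0.041, 0.0, -0.0]
ft_force: [1.0, 3.8, 3.2]
grip_width: 0.0078
grasp_force: 61.6
```

move_arm([
  {"x":0,"y":0,"z":0.1,"yaw":0},
  {"x":0,"y":0,"z":0.2,"yaw":0},
  {"x":0,"y":0,"z":0.3,"yaw":0},
  {"x":0,"y":0,"z":0.3,"yaw":0},
])

```text
clock: 21.78
eef_pos: [0.5555, -0.0655, 0.0906]
tool_rot: [0.999, -0.041, 0.001, -0.0]
ft_force: [-3.4, 6.1, 16.8]
grip_width: 0.0078
grasp_force: 63.6
```

move_arm([
  {"x":0,"y":-0.03,"z":-0.1,"yaw":0},
  {"x":0,"y":-0.05,"z":-0.2,"yaw":0},
  {"x":0,"y":-0.05,"z":-0.2,"yaw":0},
])

```text
clock: 22.15
eef_pos: [0.5554, -0.0654, 0.0909]
tool_rot: [0.999, -0.041, 0.0, 0.0]
ft_force: [-0.1, 4.6, 7.1]
grip_width: 0.0077
grasp_force: 62.2
```

move_arm([
  {"x":0,"y":0,"z":0,"yaw":0},
  {"x":0,"y":0,"z":0,"yaw":0},
  {"x":0,"y":0,"z":0,"yaw":0},
  {"x":0,"y":0,"z":-1.5,"yaw":0},
  {"x":0,"y":0,"z":-3,"yaw":0},
  {"x":0,"y":0,"z":-5.5,"yaw":0},
  {"x":-1,"y":0,"z":-8,"yaw":0},
  {"x":-2,"y":0,"z":-8,"yaw":0},
  {"x":-2,"y":0,"z":-8,"yaw":0},
], gripper=-0.3)

```text
clock: 23.28
eef_pos: [0.5345, -0.0634, 0.1706]
tool_rot: [0.999, -0.041, 0.0, 0.0]
ft_force: [0.5, -0.1, -0.2]
grip_width: 0.0295
grasp_force: 0.0
```

Run:
```python
from h import *
im=bot.camera("wrist"); m=bot.camera_model("wrist")
o=bot.get_obs();p=o["eef_pos"];print(o["clock"],np.round(p,4),np.round(o["tool_rot"],4),np.round(o["ft_force"],2))
for k in [(.5555,-.0663,.0745),(.5555,-.0663,.1165),(.517,-.062,.088)]: print(k,proj("wrist",k,m))
x0,y0=240,180
a=cv2.resize(im[y0:y0+120,x0:x0+160],None,fx=5,fy=5,interpolation=cv2.INTER_CUBIC)
s=bot.camera("scene"); c=proj("scene",(.55,-.066,.08)).astype(int); print(c)
b=cv2.resize(s[c[1]-40:c[1]+40,c[0]-50:c[0]+50],(500,400),interpolation=cv2.INTER_CUBIC)
v=np.zeros((600,800,3),np.uint8); v[:450,:400]=cv2.resize(im[150:330,240:400],(400,450)); v[:320,400:]=cv2.resize(b,(400,320))
cv2.imwrite("pics/v7.png",v)
```

```text
23.325 [ 0.5347 -0.0634  0.17  ] [ 9.991e-01 -4.140e-02 -3.000e-04  0.000e+00] [-0.21  0.86  0.57]
(0.5555, -0.0663, 0.0745) [322.06174685 216.5447175 ]
(0.5555, -0.0663, 0.1165) [322.04078276 233.06304308]
(0.517, -0.062, 0.088) [320.34478872 279.27575584]
[319 247]
```

View pics/v7.png

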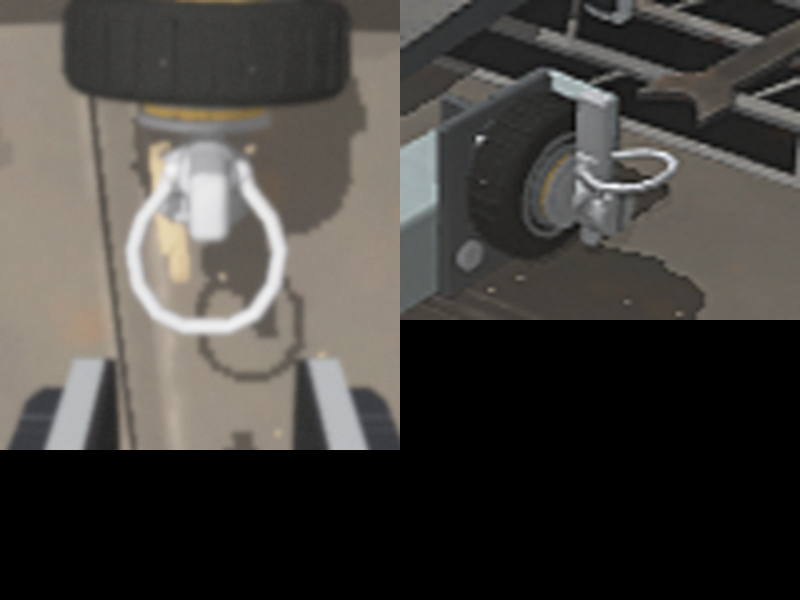

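The pin is seated with its collar on the axle. The loop is open and pointing outward, its end at about (322,280). Next I'll shut the fingers and press the loop end down.

move_arm([
  {"x":-0.7,"y":0,"z":0,"yaw":0},
  {"x":-1.3,"y":0,"z":0,"yaw":0},
  {"x":-1.3,"y":0,"z":0,"yaw":0},
  {"x":-1.3,"y":0,"z":2,"yaw":0},
  {"x":-1.3,"y":0,"z":4,"yaw":0},
  {"x":-1.3,"y":0,"z":6,"yaw":0},
  {"x":-1.3,"y":0,"z":7,"yaw":0},
  {"x":-1.3,"y":0,"z":7,"yaw":0},
], gripper=-1)

```text
clock: 24.38
eef_pos: [0.5219, -0.0623, 0.0998]
tool_rot: [0.999, -0.041, -0.001, -0.0]
ft_force: [0.7, 0.9, 0.3]
grip_width: 0.0004
grasp_force: 0.0
```

move_arm([
  {"x":0,"y":0,"z":0.3,"yaw":0},
  {"x":0,"y":0,"z":0.6,"yaw":0},
  {"x":0,"y":0,"z":0.9,"yaw":0},
  {"x":0,"y":0,"z":1.2,"yaw":0},
  {"x":0,"y":0,"z":1.5,"yaw":0},
  {"x":0,"y":0,"z":1.5,"yaw":0},
])

```text
clock: 25.12
eef_pos: [0.522, -0.0623, 0.0851]
tool_rot: [0.999, -0.041, -0.0, -0.0]
ft_force: [-1.7, -0.0, 1.9]
grip_width: 0.0001
grasp_force: 1.0
```

Contact with the loop at about 2 N, so I'll keep going down.

move_arm([
  {"x":0,"y":0,"z":0.3,"yaw":0},
  {"x":0,"y":0,"z":0.6,"yaw":0},
  {"x":0,"y":0,"z":0.9,"yaw":0},
  {"x":0,"y":0,"z":1.2,"yaw":0},
  {"x":0,"y":0,"z":1.5,"yaw":0},
  {"x":0,"y":0,"z":1.8,"yaw":0},
  {"x":0,"y":0,"z":1.8,"yaw":0},
])

```text
clock: 26.0
eef_pos: [0.5223, -0.0624, 0.067]
tool_rot: [0.999, -0.041, -0.0, 0.0]
ft_force: [1.1, -0.3, 1.3]
grip_width: -0.0002
grasp_force: 0.5
```

move_arm([
  {"x":0,"y":0,"z":0.3,"yaw":0},
  {"x":0,"y":0,"z":0.6,"yaw":0},
  {"x":0,"y":0,"z":0.9,"yaw":0},
  {"x":0,"y":0,"z":1.2,"yaw":0},
  {"x":0,"y":0,"z":1.4,"yaw":0},
  {"x":0,"y":0,"z":1.6,"yaw":0},
  {"x":0,"y":0,"z":1.6,"yaw":0},
])

```text
clock: 26.88
eef_pos: [0.5222, -0.0624, 0.0511]
tool_rot: [0.999, -0.041, -0.0, -0.0]
ft_force: [-0.4, -0.6, 0.2]
grip_width: 0.0001
grasp_force: 0.0
```

move_arm([
  {"x":-1,"y":0,"z":0,"yaw":0},
  {"x":-1.5,"y":0,"z":-2,"yaw":0},
  {"x":-1.5,"y":0,"z":-5,"yaw":0},
  {"x":-1.5,"y":0,"z":-8,"yaw":0},
  {"x":-1.5,"y":0,"z":-11,"yaw":0},
  {"x":-1.5,"y":0,"z":-11,"yaw":0},
])

```text
clock: 27.62
eef_pos: [0.5088, -0.0613, 0.1639]
tool_rot: [0.999, -0.041, 0.003, 0.0]
ft_force: [-0.2, 0.1, 0.0]
grip_width: 0.0
grasp_force: 0.0
```

Run:
```python
from h import *
im=bot.camera("wrist"); o=bot.get_obs();print(o["clock"],np.round(o["eef_pos"],4))
s=bot.camera("scene"); c=[319,247]
v=np.zeros((450,800,3),np.uint8); v[:,:400]=cv2.resize(im[130:310,240:400],(400,450)); v[:320,400:]=cv2.resize(s[c[1]-40:c[1]+40,c[0]-50:c[0]+50],(400,320),interpolation=cv2.INTER_CUBIC)
cv2.imwrite("pics/v8.png",v)
```

```text
27.675 [ 0.5077 -0.0611  0.1622]
```

View pics/v8.png

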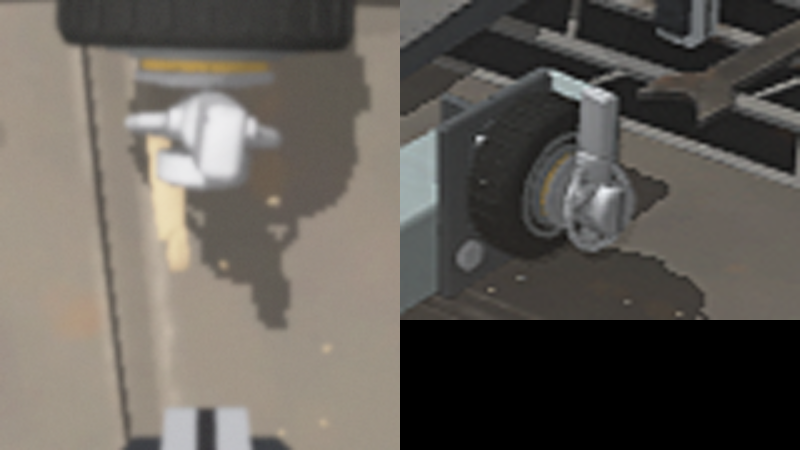

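The loop is shut round the axle end and hangs beside the shank. The pin is upright and the gripper is clear. Handing in.

```bash
python3 -c "
from workcell import bot
print(bot.job_done())"
```

```text
the job is handed in; nothing more can be done
None
```

I handed the job in: the wheel is home against its shoulder, the hitch pin is through the cross hole with its collar on the axle, and its loop is snapped shut round the axle end. Wrist-force readings stayed under 17 N. The last pictures show the pin upright with at most a slight lean and the gripper clear; the hand-in call returned no verdict.

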